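# Timed tubes from the dry-block heater into the sample rack

## Robot

A 6-joint arm with a two-finger parallel gripper is mounted at the origin on a cart in front of the work surface, level with it; the furniture and walls round the work are solid. World frame = base frame: x ahead of the robot, y to its left, z up, the work surface at z = 0. Lengths are in m, angles in degrees, forces in N, time in s.
With the tool pointing down it reaches from about 0.4 to 0.825 m from the base axis. Payload 7 kg.
Tool frame: the origin (TCP) lies at the very end of the fingers, on their centre line; the grasp point (between the pads) lies hold_point_z behind it (hold_point_z is the distance from the TCP to the grasp point, in m); z points along the fingers, y is the line along which they close (so a half turn about z gives the same grasp; the last joint's range is limited). The gripper opens to 88 mm and grips with 3 to 60 N. Pads are 19 mm wide; open, the fingers measure 130 mm over their backs; the gripper's body (78 mm by 193 mm) begins 47 mm behind the grasp point.
Start: joints at [93.341, 20.546, 0.682, 0, -70.136, -16.507], TCP at [0.154, 0.657, 0.227] pointing down, gripper open.
Joint ranges: [-176.03, 176.03], [-82.01, 121.73], [-58.28, 71.71], [-173.87, 95.51], [-174.79, -0.11], [-173.66, 173.66]. Speed limits (degrees/s): [136.94, 136.94, 172.46, 180, 180, 180].

## Interface

Orientations are given as [roll, pitch, yaw] about the fixed x, y, z axes, in that order (R = Rz(yaw) Ry(pitch) Rx(roll)).
In Python, from plant import get_obs, snapshot, close_job, hold_point_z gives the robot as it stands.
- The arm moves only by the tool play_rows, never from a script. Its argument "commands" is a list that holds one entry, the list of rows, each a list of 7 numbers: the shift along the tool's x, y, z in cm, then the turn, a rotation vector about the tool's x, y, z in degrees, then the opening, from 0 (shut) to 1 (fully open). In form: [[[x, y, z, ax, ay, az, fingers], ...]]. A call has 1 to 20 rows; each row is the pose to reach, as a shift and turn from the pose commanded when the call began, along the tool's axes at that moment; what a row does not reach only later rows make up. A row lasts 1/12 s, in which the tool goes at most 41.7 mm and 7.16 degrees, less where a joint would pass 70% of its speed; a pose out of reach is approached as far as the arm can. A call with a gripper value outside its range is refused whole. The fingers move at their own pace and stop on an object; the grip force is fixed at half the most. Time passes only in rows, so rows that repeat a pose let the fingers close. It gives the time, the measured TCP pose, the force, the opening and the grip force at its end, in the units of the state.
- get_obs(): the state, without advancing time (a new reading comes with each control period).
- snapshot(name): name is "scene" or "side" or "wrist"; returns a dict with "frame" (420x560x3 uint8, red, green, blue), "camera_matrix" (3x3 intrinsics, pixels), "dist" ([k1, k2, p1, p2, k3] as OpenCV has them; the pictures are not rectified), "origin" and "attitude" of the camera in the world. Camera axes: x right, y down, z forward; pixel columns grow to the right and rows downward; lengths in m; the calibration is good to about 2 mm. A picture is of the moment at which its call begins. There is no depth.
- close_job(): hands the job in; it is judged then, once.
The state is a dict: "clock": time; "joint_pos": joint angles; "qvel": joint speeds; "tau": joint torques, N m; "tool_pos": TCP position; "orientation": TCP orientation; "force": force on the tool from outside, world axes, zero at the start; "moment": the same for the moment, N m; "opening": finger opening in m; "gripper_force": force on a finger pad.
Only numpy, scipy, OpenCV 4.12 (cv2) and the standard library are available. Lean on these libraries where they do the work, as an engineer would, in place of code of your own. Each camera call takes 0.05 s, during which the arm holds its last target. There are 200 camera calls.

## Task

The four tubes in the heating block must come out in the order in which they went in: white cap first, then yellow, then red, then blue. Draw each one up out of its close-fitting well and lower it, without letting it drop, fully home into the empty rack before you take out the next, so that from the rack's green end they stand white, yellow, red, blue. Keep the tubes upright and leave the other things on the bench where they stand.

Things in the scene. Friction and masses are not known exactly. Their poses are not given: they have to be found in the camera images.
- heater: Fixed dry-block heater: pale case 144 (x) x 220 mm (y), dark panel on its nose at -x, all up to 90 mm high. In it an aluminium block, top at 90 mm, with four wells in a row along its y: x 0, y -66, -22, 22, 66 mm, 31 mm wide, 55 mm deep, floor 35 mm above the bench. Each holds a tube at the start (order varies), cap up. Origin: on the bench under the row's middle.
- rack: Fixed grey single-row tube rack, 66 (x) x 212 mm (y), empty; its -y end is bright green with a green tab 16 mm out, its +y end grey. Four 34 mm holes along its y: x 0, y -66 (first, at the green end), -22, 22, 66 mm. Plate top 75 mm, end walls 84 mm high. A cup under each hole takes the tip; a tube fully home has its tip 8 mm above the bench. Origin: on the bench under the row's middle.
- tube_white: 50 ml conical tube with a white screw cap: frosted body 29 mm wide, 116 mm tall, about 40 g, the lowest 16 mm tapering to a flat 8 mm tip. The rigid cap, 34 mm wide, is the top 16 mm (100 to 116 mm above the tip); grip it there, across the row. Tubes stand 44 mm apart. Origin: centre of the tip; z along the tube to the cap.
- tube_yellow: 50 ml conical tube with a yellow screw cap: frosted body 29 mm wide, 116 mm tall, about 40 g, the lowest 16 mm tapering to a flat 8 mm tip. The rigid cap, 34 mm wide, is the top 16 mm (100 to 116 mm above the tip); grip it there, across the row. Tubes stand 44 mm apart. Origin: centre of the tip; z along the tube to the cap.
- tube_red: 50 ml conical tube with a red screw cap: frosted body 29 mm wide, 116 mm tall, about 40 g, the lowest 16 mm tapering to a flat 8 mm tip. The rigid cap, 34 mm wide, is the top 16 mm (100 to 116 mm above the tip); grip it there, across the row. Tubes stand 44 mm apart. Origin: centre of the tip; z along the tube to the cap.
- tube_blue: 50 ml conical tube with a blue screw cap: frosted body 29 mm wide, 116 mm tall, about 40 g, the lowest 16 mm tapering to a flat 8 mm tip. The rigid cap, 34 mm wide, is the top 16 mm (100 to 116 mm above the tip); grip it there, across the row. Tubes stand 44 mm apart. Origin: centre of the tip; z along the tube to the cap.
- dropper: small black dropper bottle with a white collar and a black teat, 25 mm in diameter, 68 mm tall, standing loose between heater and rack, not part of the job; origin at the centre of its underside
- brown_bottle: small dark brown reagent bottle with a pale label, 33 mm in diameter, 59 mm tall, standing loose between heater and rack, not part of the job; origin at the centre of its underside
- red_jar: red translucent wide-mouth jar, 55 mm in diameter, 90 mm tall, standing loose behind the work, not part of the job; origin at the centre of its underside
- clear_cup: clear plastic cup, 52 mm in diameter, 52 mm tall, standing loose at the front right, not part of the job; origin at the centre of its underside
There are look-alikes about, which are no part of the job. Leave any black look-alike of the tube_red alone.

How it is judged (in metres and radians):
On the way, in this order (a step that is already met when the one before it is completed fails the run):
1. the white tube is fully home and released in the first hole, next to the green end, while the tubes still to come are in the heater (x of tube_white in the frame of rack between -0.008 and 0.008 m and y of tube_white in the frame of rack between -0.074 and -0.058 m and z of tube_white in the frame of rack between 0 and 0.014 m and angle between tube_white's own z axis and vertical below 0.15 rad and contact force between the fingers and tube_white below 0.2 N and z of each of tube_yellow, tube_red, tube_blue in the frame of heater below 0.045 m and horizontal distance between each of tube_yellow, tube_red, tube_blue and heater below 0.075 m), for 0.2 s.
2. the yellow tube is fully home and released in the second hole, while the tubes still to come are in the heater (x of tube_yellow in the frame of rack between -0.008 and 0.008 m and y of tube_yellow in the frame of rack between -0.03 and -0.014 m and z of tube_yellow in the frame of rack between 0 and 0.014 m and angle between tube_yellow's own z axis and vertical below 0.15 rad and contact force between the fingers and tube_yellow below 0.2 N and z of each of tube_red, tube_blue in the frame of heater below 0.045 m and horizontal distance between each of tube_red, tube_blue and heater below 0.075 m), for 0.2 s.
3. the red tube is fully home and released in the third hole, while the tubes still to come are in the heater (x of tube_red in the frame of rack between -0.008 and 0.008 m and y of tube_red in the frame of rack between 0.014 and 0.03 m and z of tube_red in the frame of rack between 0 and 0.014 m and angle between tube_red's own z axis and vertical below 0.15 rad and contact force between the fingers and tube_red below 0.2 N and z of tube_blue in the frame of heater below 0.045 m and horizontal distance between tube_blue and heater below 0.075 m), for 0.2 s.
4. the blue tube is fully home and released in the last hole, next to the grey end (x of tube_blue in the frame of rack between -0.008 and 0.008 m and y of tube_blue in the frame of rack between 0.058 and 0.074 m and z of tube_blue in the frame of rack between 0 and 0.014 m and angle between tube_blue's own z axis and vertical below 0.15 rad and contact force between the fingers and tube_blue below 0.2 N), for 0.2 s.
At the end, for the whole second after the job is handed in: from the rack's green end the white, yellow, red and blue tubes stand in the four holes, each within 8 mm of its hole's axis, its tip within 6 mm of the rack's base, upright within 0.15 rad, at rest and let go (all of step 4 and x of tube_white in the frame of rack between -0.008 and 0.008 m and y of tube_white in the frame of rack between -0.074 and -0.058 m and z of tube_white in the frame of rack between 0 and 0.014 m and angle between each of tube_white, tube_yellow, tube_red's own z axis and vertical below 0.15 rad and linear speed of each of tube_white, tube_yellow, tube_red, tube_blue below 0.02 m/s and contact force between the fingers and tube_white below 0.2 N and x of tube_yellow in the frame of rack between -0.008 and 0.008 m and y of tube_yellow in the frame of rack between -0.03 and -0.014 m and z of tube_yellow in the frame of rack between 0 and 0.014 m and contact force between the fingers and tube_yellow below 0.2 N and x of tube_red in the frame of rack between -0.008 and 0.008 m and y of tube_red in the frame of rack between 0.014 and 0.03 m and z of tube_red in the frame of rack between 0 and 0.014 m and contact force between the fingers and tube_red below 0.2 N); the robot touches nothing.
It fails at once if a tube is tipped more than 35 degrees (angle between any of tube_white, tube_yellow, tube_red, tube_blue's own z axis and vertical above 0.61 rad).
It fails at once if a tube is dropped into the rack (it comes down inside the rack, faster than 0.85 m/s, as after a free fall of about 37 mm) ((linear speed of tube_white above 0.85 m/s and z of tube_white in the frame of rack below 0.06 m and horizontal distance between tube_white and rack below 0.09 m) or (linear speed of tube_yellow above 0.85 m/s and z of tube_yellow in the frame of rack below 0.06 m and horizontal distance between tube_yellow and rack below 0.09 m) or (linear speed of tube_red above 0.85 m/s and z of tube_red in the frame of rack below 0.06 m and horizontal distance between tube_red and rack below 0.09 m) or (linear speed of tube_blue above 0.85 m/s and z of tube_blue in the frame of rack below 0.06 m and horizontal distance between tube_blue and rack below 0.09 m)).
It fails at once if another thing on the bench is pushed more than 25 mm or knocked over (distance of any of dropper, brown_bottle, red_jar, clear_cup from where it was at the start of the episode above 0.025 m or angle between any of dropper, brown_bottle, red_jar, clear_cup's own z axis and vertical above 0.4 rad).
It also fails if it takes over 128 s, if anything falls off the work surface, if the arm or the gripper's body presses on something with over 40 N, if the wrist force passes 120 N, or if a joint passes its speed limit or range.

## Working session

There is one attempt and no reset: what is moved stays moved. The work goes in short steps, Python scripts to look and compute and a tool call to move; the robot and the scene stay as the last step left them, time stands still between calls to the robot, and variables do not carry over. Pictures are saved under pics/ and viewed, at most 14 in all, crops included, and the job is handed in when it is done.

Besides the shell and the picture viewer there is one more tool, called as a command line: name --argument value ..., lists and objects as JSON in quotes. play_rows: Moves the arm, as the interface text tells. Its arguments: {"type":"object","properties":{"commands":{"type":"array","items":{"type":"array","items":{"type":"array","items":{"type":"number"}}}}},"required":["commands"]}

```bash
ls; mkdir -p pics; python3 - <<'E'
from plant import *
import cv2,numpy as np
print(get_obs(),hold_point_z)
for n in("scene","side","wrist"):
    s=snapshot(n);cv2.imwrite(f"pics/{n}0.png",s["frame"][:,:,::-1]);print(n,{k:v for k,v in s.items() if k!="frame"})
E
```

```text
pics
{'clock': 0.0, 'joint_pos': array([ 9.33426393e+01,  2.05899926e+01,  6.33371834e-01, -1.88142553e-02,
       -7.01348411e+01, -1.65071491e+01]), 'qvel': array([ 0.02585525, -0.05901392, -0.01617633,  0.01327481, -0.01652521,
       -0.00520301]), 'tau': array([ 6.34057469e-04, -5.82718027e+01,  2.93066901e+01,  6.99789271e+00,
        7.08003514e-03, -1.44859014e-04]), 'tool_pos': array([0.15364966, 0.65678227, 0.22564001]), 'orientation': array([ 1.79907282e+02, -9.03217807e-03, -1.31709098e+01]), 'force': array([0.49224358, 0.63842218, 0.31449031]), 'moment': array([-0.01949145, -0.01584591, -0.01978699]), 'gripper_force': 0.0, 'opening': 0.08779004578257353} 0.0188
scene {'camera_matrix': array([[470.82103616,   0.        , 285.64817262],
       [  0.        , 470.82103616, 214.36541061],
       [  0.        ,   0.        ,   1.        ]]), 'dist': array([-0.00755061,  0.        ,  0.        ,  0.        ,  0.        ]), 'origin': array([0.07075264, 0.58445513, 1.11748528]), 'attitude': array([-1.42708735e+02, -1.21014547e-01, -1.43508695e+02])}
side {'camera_matrix': array([[407.70733882,   0.        , 278.28585105],
       [  0.        , 407.70733882, 213.20026054],
       [  0.        ,   0.        ,   1.        ]]), 'dist': array([0.01669719, 0.        , 0.        , 0.        , 0.        ]), 'origin': array([0.59117064, 0.97613482, 0.82783216]), 'attitude': array([-1.26371537e+02, -2.29357292e-02,  1.78600168e+02])}
wrist {'camera_matrix': array([[323.67111802,   0.        , 277.56553437],
       [  0.        , 323.67111802, 212.09906432],
       [  0.        ,   0.        ,   1.        ]]), 'dist': array([0.01467479, 0.        , 0.        , 0.        , 0.        ]), 'origin': array([0.22072461, 0.64298074, 0.38386679]), 'attitude': array([ 1.65269937e+02, -9.00250331e-02, -1.03159386e+02])}
```

View pics/scene0.png

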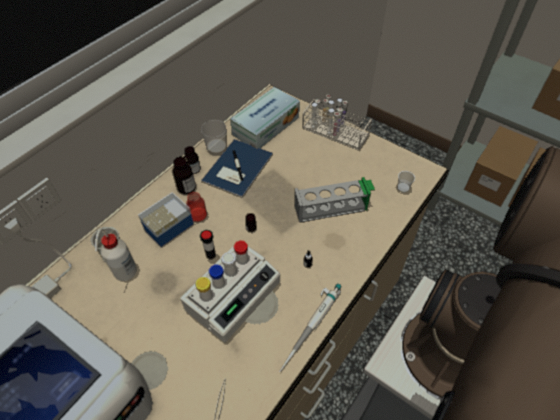

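View pics/side0.png

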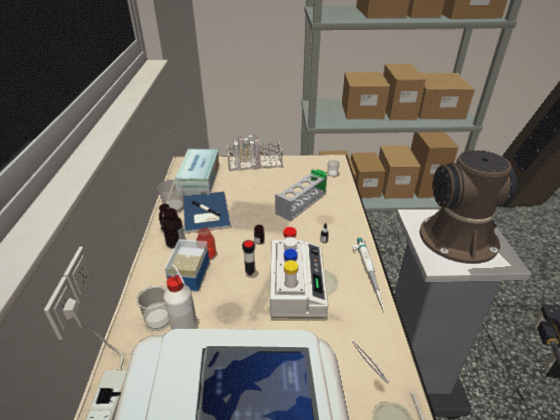

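The scene view shows the heater caps as yellow (203,288), blue (217,273), white (231,262) and red (241,249). The rack is at (333,200) with its green end at (368,190), and its four empty holes are visible. Two things could be the red tube:
- **(241,249):** red cap, sitting in the heater row. This one fits the description.
- **(207,240):** black body with a red cap, loose on the bench. This is the look-alike, so I'll leave it alone.

The squeeze bottle at (110,240) also has a red top but is not a tube.

```bash
cat > h.py <<'E'
from plant import *
import cv2,numpy as np
from scipy.spatial.transform import Rotation as R
def rays(s,px):
    p=cv2.undistortPoints(np.array(px,float).reshape(-1,1,2),s["camera_matrix"],s["dist"]).reshape(-1,2)
    d=np.c_[p,np.ones(len(p))]@R.from_euler("xyz",s["attitude"],degrees=True).as_matrix().T
    return s["origin"],d/np.linalg.norm(d,axis=1)[:,None]
def plane(s,px,z):
    o,d=rays(s,px);return o+d*((z-o[2])/d[:,2])[:,None]
def tri(s1,p1,s2,p2):
    o1,d1=rays(s1,p1);o2,d2=rays(s2,p2);out=[]
    for a,b in zip(d1,d2):
        t=np.linalg.lstsq(np.c_[a,-b],o2-o1,rcond=None)[0]
        q,r=o1+t[0]*a,o2+t[1]*b;out.append(np.r_[(q+r)/2,np.linalg.norm(q-r)])
    return np.array(out)
def proj(s,P):
    M=R.from_euler("xyz",s["attitude"],degrees=True).as_matrix().T
    return cv2.projectPoints(np.array(P,float).reshape(-1,1,3),M,-M@s["origin"],s["camera_matrix"],s["dist"])[0].reshape(-1,2)
def tool(P):
    "offset of world points from the TCP in tool axes, cm"
    o=get_obs();return (np.array(P)-o["tool_pos"])@R.from_euler("xyz",o["orientation"],degrees=True).as_matrix()*100
def masks(f):
    h,s,v=cv2.split(cv2.cvtColor(f,cv2.COLOR_RGB2HSV))
    return dict(red=((h<8)|(h>172))&(s>150)&(v>90),yellow=(h>20)&(h<34)&(s>150)&(v>90),blue=(h>105)&(h<130)&(s>150)&(v>60),green=(h>45)&(h<80)&(s>130)&(v>60))
def blobs(m,amin=30):
    n,_,st,c=cv2.connectedComponentsWithStats(m.astype(np.uint8));return [(c[i].round(1),st[i].tolist()) for i in range(1,n) if st[i,4]>amin]
E
python3 - <<'E'
from h import *
a,b=snapshot("scene"),snapshot("side")
for n,s in(("scene",a),("side",b)):
    for k,m in masks(s["frame"]).items(): print(n,k,[(c.tolist(),st) for c,st in blobs(m)])
p1=[(203,286),(217,271),(231,258),(241,247)];p2=[(291,267),(291,255),(290,243),(290,232)]
print(tri(a,p1,b,p2).round(3)); print(plane(a,p1,.145).round(3))
print(plane(a,[(315,190),(328,189),(340,188),(353,187)],.075).round(3))
for n,s,(x,y,w,h) in(("scene",a,(170,180,220,160)),("side",b,(225,160,130,170))):
    cv2.imwrite(f"pics/{n}1.png",cv2.resize(s["frame"][y:y+h,x:x+w,::-1],None,fx=3.5,fy=3.5,interpolation=2))
E
```

```text
scene red [([197.8, 210.1], [190, 198, 16, 23, 266]), ([205.8, 234.3], [201, 231, 10, 8, 66]), ([108.5, 239.6], [102, 234, 14, 12, 122]), ([240.2, 246.4], [234, 241, 13, 12, 126])]
scene yellow [([202.8, 284.2], [197, 278, 13, 14, 151])]
scene blue [([215.8, 271.1], [210, 265, 13, 13, 135]), ([79.8, 369.7], [68, 362, 23, 16, 187]), ([43.8, 413.3], [23, 405, 35, 15, 305])]
scene green [([366.1, 185.9], [359, 178, 15, 17, 138]), ([231.4, 308.8], [227, 304, 10, 11, 45])]
side red [([289.4, 231.4], [284, 227, 12, 10, 105]), ([208.6, 243.8], [197, 233, 19, 25, 194]), ([248.1, 243.5], [244, 241, 10, 6, 51]), ([174.1, 283.1], [167, 275, 15, 16, 183])]
side yellow [([290.4, 266.9], [284, 261, 14, 13, 149])]
side blue [([290.2, 254.1], [284, 249, 13, 11, 115]), ([193.4, 281.8], [184, 272, 19, 18, 72]), ([260.7, 367.4], [232, 353, 72, 41, 1216]), ([295.7, 411.0], [268, 396, 45, 24, 592])]
side green [([318.8, 173.2], [312, 170, 14, 8, 72]), ([321.5, 185.2], [316, 180, 10, 11, 53]), ([316.6, 282.4], [315, 278, 4, 10, 34])]
[[0.542 0.269 0.145 0.005]
 [0.541 0.22  0.142 0.001]
 [0.541 0.17  0.137 0.   ]
 [0.539 0.134 0.144 0.001]]
[[0.539 0.271 0.145]
 [0.54  0.221 0.145]
 [0.537 0.174 0.145]
 [0.538 0.135 0.145]]
[[ 0.526 -0.177  0.075]
 [ 0.497 -0.203  0.075]
 [ 0.472 -0.227  0.075]
 [ 0.443 -0.253  0.075]]
```

View pics/scene1.png

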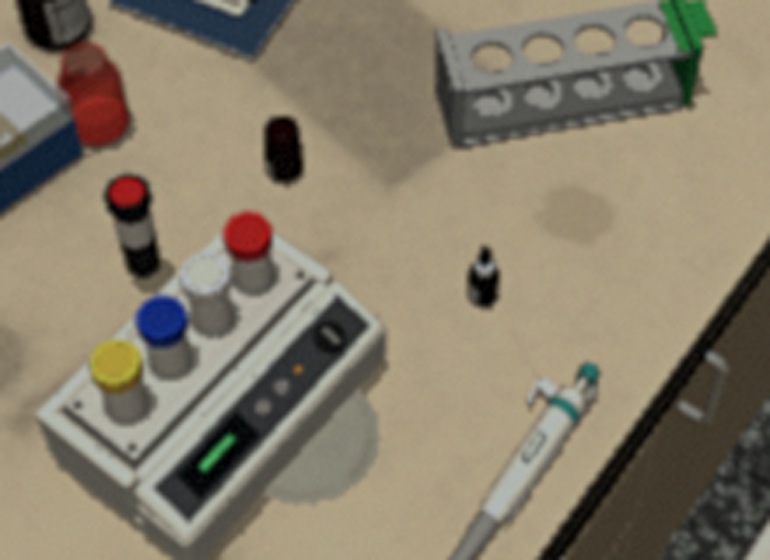

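View pics/side1.png

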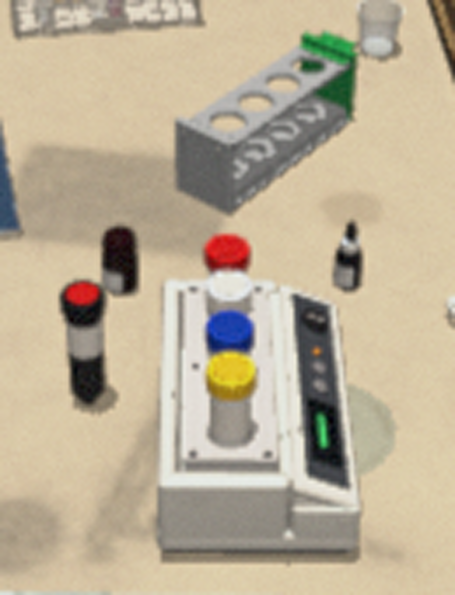

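Order along the heater from its far (left) end is yellow, blue, white, red. The scene crop shows the real red tube at (248,235), in the block with a frosted body. The look-alike at (128,190) is black and loose. Next I'll measure the rack holes roughly and work out the move over the heater.

```bash
python3 - <<'E'
from h import *
a,b=snapshot("scene"),snapshot("side")
p1=[(310.3,196.3),(325.4,193.7),(339.7,191.4),(354.3,188.9)];p2=[(289.9,194.9),(298.1,188.9),(306.1,183.7),(314.4,178.9)]
t=tri(a,p1,b,p2);print(t.round(3));d=t[3]-t[0];print(np.degrees(np.arctan2(-d[1],-d[0])))
print(plane(a,[(308,258),(250,222)],.03).round(3))
print(tool([[.54,.20,.30]]))
E
```

```text
[[ 0.525 -0.152  0.072  0.   ]
 [ 0.495 -0.185  0.073  0.001]
 [ 0.466 -0.216  0.074  0.   ]
 [ 0.435 -0.247  0.076  0.003]]
46.65591764484017
[[0.424 0.001 0.03 ]
 [0.627 0.    0.03 ]]
[[48.02415483 35.72031345 -7.34857603]]
```

play_rows --commands '[[[12, 9, -7.5, 0, 0, 20, 1], [24, 18, -7.5, 0, 0, 40, 1], [36, 27, -7.5, 0, 0, 60, 1], [48, 36, -7.5, 0, 0, 77, 1], [48, 36, -7.5, 0, 0, 77, 1], [48, 36, -7.5, 0, 0, 77, 1], [48, 36, -7.5, 0, 0, 77, 1], [48, 36, -7.5, 0, 0, 77, 1], [48, 36, -7.5, 0, 0, 77, 1], [48, 36, -7.5, 0, 0, 77, 1], [48, 36, -7.5, 0, 0, 77, 1], [48, 36, -7.5, 0, 0, 77, 1], [48, 36, -7.5, 0, 0, 77, 1], [48, 36, -7.5, 0, 0, 77, 1], [48, 36, -7.5, 0, 0, 77, 1], [48, 36, -7.5, 0, 0, 77, 1], [48, 36, -7.5, 0, 0, 77, 1], [48, 36, -7.5, 0, 0, 77, 1], [48, 36, -7.5, 0, 0, 77, 1], [48, 36, -7.5, 0, 0, 77, 1]]]'

```text
clock: 2.02
tool_pos: [0.5386, 0.1982, 0.3016]
orientation: [-180.0, 0.0, -90.1]
force: [-0.9, 0.5, 0.6]
opening: 0.0879
gripper_force: 0.0
```

```bash
python3 - <<'E'
from h import *
o=get_obs();print(o["clock"],o["tool_pos"],o["orientation"],o["joint_pos"])
s=snapshot("wrist");cv2.imwrite("pics/w1.png",s["frame"][:,:,::-1]);print(s["origin"],s["attitude"])
for k,m in masks(s["frame"]).items(): print(k,[(c.tolist(),st) for c,st in blobs(m)])
import pickle;pickle.dump(s,open("w1.pkl","wb"))
E
```

```text
2.0167 [0.53856171 0.19822085 0.30162264] [-1.79997456e+02  8.14630990e-03 -9.00795172e+01] [ 3.97280262e+01  8.74030418e+00 -5.46098651e+00 -4.77534486e-03
 -7.57915397e+01 -3.98063718e+01]
[0.53923658 0.13161352 0.45974824] [ 1.65288825e+02 -3.90832094e-02  1.79933518e+02]
red [([78.1, 64.9], [38, 36, 72, 55, 2393]), ([277.3, 132.5], [260, 115, 36, 36, 992]), ([170.5, 142.3], [158, 130, 26, 26, 538])]
yellow [([273.5, 258.3], [258, 246, 32, 23, 624])]
blue [([274.6, 221.9], [259, 205, 32, 35, 872])]
green [([328.7, 229.1], [326, 217, 6, 25, 108])]
```

View pics/w1.png

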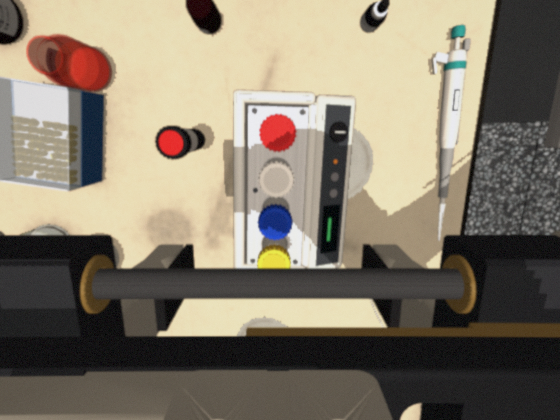

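The wrist view shows the caps running down the row: red (277,132), white (276,178), blue (275,222), yellow (274,262, partly hidden by the gripper). The red/black look-alike stands apart at (172,142). I'll shift 8 cm for a second view to get heights.

play_rows --commands '[[[-4, 0, 0, 0, 0, 0, 1], [-8, 0, 0, 0, 0, 0, 1], [-8, 0, 0, 0, 0, 0, 1], [-8, 0, 0, 0, 0, 0, 1], [-8, 0, 0, 0, 0, 0, 1], [-8, 0, 0, 0, 0, 0, 1]]]'

```text
clock: 2.57
tool_pos: [0.5391, 0.2772, 0.3017]
orientation: [-180.0, -0.0, -90.1]
force: [0.7, -0.5, -0.8]
opening: 0.088
gripper_force: 0.0
```

```bash
cat >> h.py <<'E'
def capc(s,z=.151):
    "cap centres (px) by min enclosing circle of the colour blob; white between red and blue by Otsu-ish mask"
    o={}
    for k,m in masks(s["frame"]).items():
        if k=="green":continue
        cs,_=cv2.findContours(m.astype(np.uint8),cv2.RETR_EXTERNAL,cv2.CHAIN_APPROX_NONE)
        o[k]=[(*map(float,np.round(cv2.fitEllipse(c)[0],1)),*map(float,np.round(cv2.fitEllipse(c)[1],1))) for c in cs if cv2.contourArea(c)>300]
    return o
E
python3 - <<'E'
from h import *
import pickle
a=pickle.load(open("w1.pkl","rb"));b=snapshot("wrist");pickle.dump(b,open("w2.pkl","wb"))
print(b["origin"],capc(a),capc(b))
cv2.imwrite("pics/w2.png",cv2.resize(np.vstack([a["frame"][80:280,200:400],b["frame"][0:200,200:400]])[:,:,::-1],None,fx=1.5,fy=1.5))
for s in(a,b):
    g=cv2.GaussianBlur(cv2.cvtColor(s["frame"],cv2.COLOR_RGB2GRAY),(3,3),0)
    c=cv2.HoughCircles(g,cv2.HOUGH_GRADIENT,1,25,param1=80,param2=14,minRadius=14,maxRadius=21)
    print([x.tolist() for x in c[0] if 240<x[0]<310][:8])
E
```

```text
[0.5396705  0.21061924 0.45982868] {'red': [(170.5, 142.3, 24.3, 26.4), (277.3, 132.5, 34.1, 35.2), (74.4, 63.9, 46.2, 75.3)], 'yellow': [(273.5, 258.3, 23.8, 33.2)], 'blue': [(274.6, 221.9, 31.4, 33.5)]} {'red': [(163.7, 59.2, 26.4, 29.4), (277.5, 39.6, 37.3, 44.2), (78.0, 8.2, 20.5, 65.8)], 'yellow': [(273.8, 187.6, 32.5, 33.3)], 'blue': [(274.8, 142.2, 33.6, 34.0)]}
[[276.5, 131.5, 19.299999237060547], [276.5, 176.5, 14.699999809265137], [275.5, 224.5, 20.399999618530273]]
[[274.5, 142.5, 18.0], [276.5, 96.5, 17.899999618530273], [278.5, 53.5, 16.0], [273.5, 179.5, 14.899999618530273]]
```

View pics/w2.png

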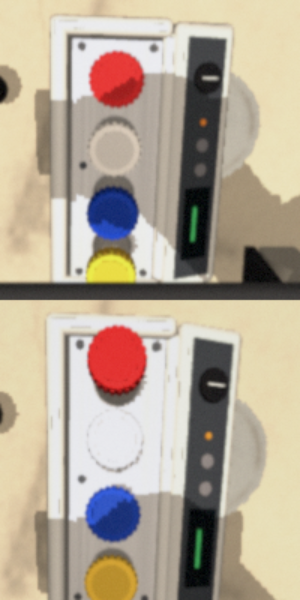

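```bash
python3 - <<'E'
from h import *
import pickle
a=pickle.load(open("w1.pkl","rb"));b=pickle.load(open("w2.pkl","rb"))
p=[(277.3,132.5),(276,179.3),(274.6,221.9)];q=[(277.5,38),(276.7,93.5),(274.8,142.2)]
print(tri(a,p,b,q).round(4));print(plane(a,p,.149).round(4));print(plane(b,q+[(273.8,187.6)],.149).round(4))
# heater case left edge / plate direction at z=.09 from view a
print(plane(a,[(245,104),(245,262)],.09).round(4))
E
```

```text
[[5.393e-01 1.365e-01 1.506e-01 1.000e-04]
 [5.404e-01 1.810e-01 1.455e-01 4.000e-04]
 [5.421e-01 2.245e-01 1.452e-01 0.000e+00]]
[[0.5393 0.1365 0.149 ]
 [0.5406 0.1804 0.149 ]
 [0.5421 0.2233 0.149 ]]
[[0.5394 0.1361 0.149 ]
 [0.5402 0.1813 0.149 ]
 [0.5421 0.2243 0.149 ]
 [0.5433 0.2675 0.149 ]]
[[0.5743 0.1075 0.09  ]
 [0.5792 0.2921 0.09  ]]
```

The caps sit at z≈0.148 on a row turned 1.7°, with spacing 43–44 mm, all as they should be. Next I'll move over the rack for a close measurement.

play_rows --commands '[[[20, 0, 0, 0, 0, 22, 1], [41, 0, 0, 0, 0, 43, 1], [41, 0, 0, 0, 0, 43, 1], [41, 0, 0, 0, 0, 43, 1], [41, 0, 0, 0, 0, 43, 1], [41, 0, 0, 0, 0, 43, 1], [41, 0, 0, 0, 0, 43, 1], [41, 0, 0, 0, 0, 43, 1], [41, 0, 0, 0, 0, 43, 1], [41, 0, 0, 0, 0, 43, 1], [41, 0, 0, 0, 0, 43, 1], [41, 0, 0, 0, 0, 43, 1], [41, 0, 0, 0, 0, 43, 1], [41, 0, 0, 0, 0, 43, 1], [41, 0, 0, 0, 0, 43, 1]]]'

```text
clock: 3.87
tool_pos: [0.5382, -0.1318, 0.3018]
orientation: [-180.0, 0.0, -133.1]
force: [-0.6, 1.0, -0.4]
opening: 0.0873
gripper_force: 0.0
```

```bash
python3 - <<'E'
from h import *
import pickle
s=snapshot("wrist");pickle.dump(s,open("r1.pkl","wb"));print(s["origin"],s["attitude"])
cv2.imwrite("pics/r1.png",s["frame"][:,:,::-1])
E
```

```text
[ 0.4924504  -0.18006756  0.45988086] [ 1.65307166e+02 -2.08286949e-02  1.36917053e+02]
```

View pics/r1.png

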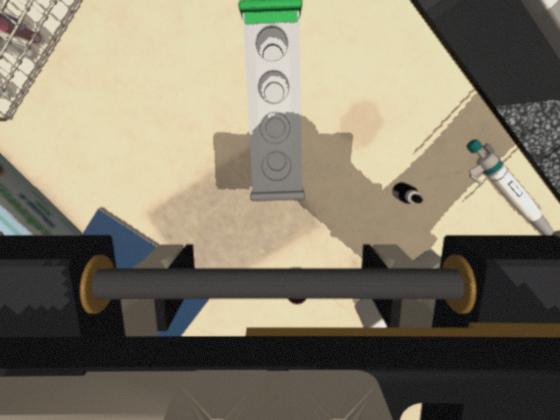

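play_rows --commands '[[[3, 0, 0, 0, 0, 0, 1], [6, 0, 0, 0, 0, 0, 1], [6, 0, 0, 0, 0, 0, 1], [6, 0, 0, 0, 0, 0, 1], [6, 0, 0, 0, 0, 0, 1]]]'

```text
clock: 4.33
tool_pos: [0.4975, -0.1758, 0.3018]
orientation: [-180.0, 0.0, -133.1]
force: [-0.5, 0.6, -0.1]
opening: 0.0878
gripper_force: 0.0
```

```bash
python3 - <<'E'
from h import *
import pickle
s=snapshot("wrist");pickle.dump(s,open("r2.pkl","wb"));print(s["origin"],s["attitude"])
a=pickle.load(open("r1.pkl","rb"))
cv2.imwrite("pics/r2.png",cv2.resize(np.hstack([a["frame"][:250,200:370],s["frame"][:250,200:370]])[:,:,::-1],None,fx=2.3,fy=2.3))
E
```

```text
[ 0.45162954 -0.22405049  0.45993007] [ 1.65296149e+02 -4.86270972e-03  1.36881455e+02]
```

View pics/r2.png

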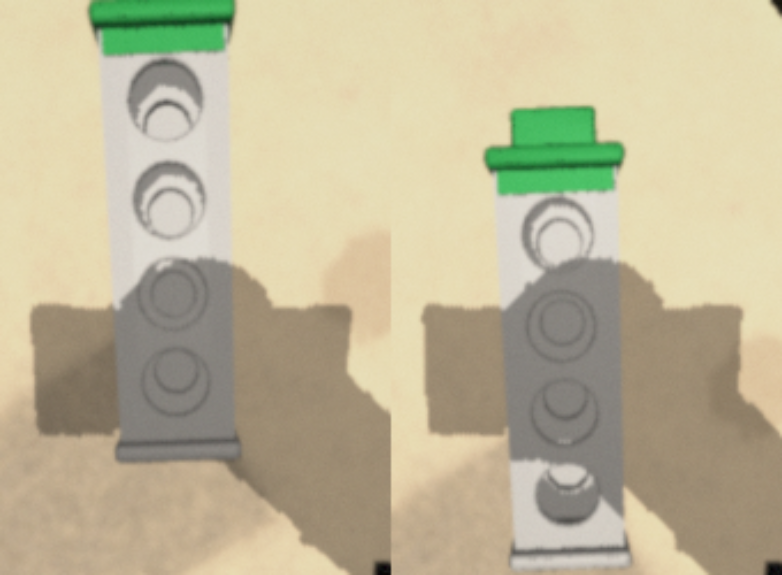

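The holes are clear in both views. In the left-hand crop they are at (165,99), (169,200), (174,294), (176,382) from the green end. In the right-hand crop they are at (558,232), (562,326), (565,411), (567,491). All four are empty.

```bash
python3 - <<'E'
from h import *
import pickle
a=pickle.load(open("r1.pkl","rb"));b=pickle.load(open("r2.pkl","rb"))
p=np.array([(165,99),(169.5,200),(174,294),(176,382)])/2.3+[200,0]
q=(np.array([(558,232),(562,326),(565,411),(567,491)])-[391,0])/2.3+[200,0]
t=tri(a,p,b,q);print(t.round(4))
A=plane(a,p,.075);B=plane(b,q,.075);print(A.round(4),B.round(4))
m=(A+B)[:,:2]/2;c=m.mean(0);d=m-c;u=np.linalg.svd(d)[2][0];u*=np.sign(u@(m[3]-m[0]))
print(c,np.degrees(np.arctan2(*u[::-1])),d@u, d@[-u[1],u[0]])
for k in(-.066,-.022,.022,.066): print((c+k*u).round(4))
# side edges and ends check
e=plane(b,(np.array([(497,192),(510,545),(615,192),(622,545)])-[391,0])/2.3+[200,0],.075);print(e.round(4),np.degrees(np.arctan2(*(e[1]-e[0])[1::-1])),np.degrees(np.arctan2(*(e[3]-e[2])[1::-1])),e[:,:2].mean(0))
E
```

```text
[[ 4.361e-01 -2.492e-01  6.780e-02  4.000e-04]
 [ 4.658e-01 -2.146e-01  7.270e-02  2.000e-04]
 [ 4.947e-01 -1.811e-01  6.790e-02  5.000e-04]
 [ 5.248e-01 -1.474e-01  6.310e-02  5.000e-04]]
[[ 0.4372 -0.2481  0.075 ]
 [ 0.466  -0.2145  0.075 ]
 [ 0.4945 -0.1809  0.075 ]
 [ 0.5237 -0.1483  0.075 ]] [[ 0.4362 -0.2486  0.075 ]
 [ 0.4656 -0.2146  0.075 ]
 [ 0.4941 -0.182   0.075 ]
 [ 0.5228 -0.1499  0.075 ]]
[ 0.48000624 -0.19835848] 48.963139990579776 [-0.06612704 -0.02152409  0.0220983   0.06555283] [-0.00018304  0.00011479  0.00032464 -0.00025639]
[ 0.4367 -0.2481]
[ 0.4656 -0.215 ]
[ 0.4945 -0.1818]
[ 0.5233 -0.1486]
[[ 0.4452 -0.282   0.075 ]
 [ 0.5663 -0.1489  0.075 ]
 [ 0.4036 -0.2431  0.075 ]
 [ 0.5217 -0.1071  0.075 ]] 47.699590759531965 49.00212305547212 [ 0.48421659 -0.19529291]
```

play_rows --commands '[[[-29, 21.2, 0, 0, 0, -41.4, 1], [-29, 21.2, 0, 0, 0, -41.4, 1], [-29, 21.2, 0, 0, 0, -41.4, 1], [-29, 21.2, 0, 0, 0, -41.4, 1], [-29, 21.2, 0, 0, 0, -41.4, 1], [-29, 21.2, 0, 0, 0, -41.4, 1], [-29, 21.2, 0, 0, 0, -41.4, 1], [-29, 21.2, 0, 0, 0, -41.4, 1], [-29, 21.2, 0, 0, 0, -41.4, 1], [-29, 21.2, 0, 0, 0, -41.4, 1], [-29, 21.2, 0, 0, 0, -41.4, 1], [-29, 21.2, 0, 0, 0, -41.4, 1], [-29, 21.2, 10, 0, 0, -41.4, 1], [-29, 21.2, 10, 0, 0, -41.4, 1], [-29, 21.2, 10, 0, 0, -41.4, 1], [-29, 21.2, 10, 0, 0, -41.4, 1], [-29, 21.2, 10, 0, 0, -41.4, 1], [-29, 21.2, 10, 0, 0, -41.4, 1]]]'

```text
clock: 5.88
tool_pos: [0.5421, 0.1801, 0.2036]
orientation: [-179.8, 0.1, -91.8]
force: [0.1, 0.4, -0.1]
opening: 0.0878
gripper_force: 0.0
```

```bash
cat > g.py <<'E'
from h import *
import sys
T=dict(w=(.5406,.1805),y=(.5433,.2675),r=(.5393,.1362),b=(.542,.224),h1=(.4367,-.2481),h2=(.4656,-.2150),h3=(.4945,-.1818),h4=(.5233,-.1486))
for a in sys.argv[1:]:
    n,z=a.split(",");o=get_obs();yw=-131.1 if n[0]=="h" else -91.7
    print(a,"xyz cm",tool([[*T[n],float(z)]]).round(2),"turn",round(o["orientation"][2]-yw,2),"pos",o["tool_pos"].round(4),o["orientation"].round(2),"t",o["clock"])
E
python3 g.py w,.124
```

```text
w,.124 xyz cm [[-0.03  0.17  7.96]] turn -0.09 pos [0.5421 0.1801 0.2036] [-1.7985e+02  6.0000e-02 -9.1790e+01] t 5.8833
```

play_rows --commands '[[[0, 0.1, 4, 0, 0, 0, 1], [0, 0.1, 7, 0, 0, 0, 1], [0, 0.1, 8, 0, 0, 0, 1], [0, 0.1, 8, 0, 0, 0, 1], [0, 0.1, 8, 0, 0, 0, 1], [0, 0.1, 8, 0, 0, 0, 0], [0, 0.1, 8, 0, 0, 0, 0], [0, 0.1, 8, 0, 0, 0, 0], [0, 0.1, 8, 0, 0, 0, 0], [0, 0.1, 8, 0, 0, 0, 0], [0, 0.1, 8, 0, 0, 0, 0], [0, 0.1, 8, 0, 0, 0, 0], [0, 0.1, 8, 0, 0, 0, 0]]]'

```text
clock: 6.97
tool_pos: [0.5399, 0.1802, 0.1216]
orientation: [-180.0, -0.0, -91.8]
force: [0.4, 0.9, -0.3]
opening: 0.0397
gripper_force: 0.0
```

play_rows --commands '[[[0, 0, 0, 0, 0, 0, 0], [0, 0, 0, 0, 0, 0, 0], [0, 0, 0, 0, 0, 0, 0], [0, 0, 0, 0, 0, 0, 0], [0, 0, 0, 0, 0, 0, 0]]]'

```text
clock: 7.38
tool_pos: [0.5399, 0.1802, 0.1215]
orientation: [180.0, -0.0, -91.8]
force: [-0.2, 0.2, 0.8]
opening: 0.0332
gripper_force: 30.0
```

play_rows --commands '[[[0, 0, -0.5, 0, 0, 0, 0], [0, 0, -1.2, 0, 0, 0, 0], [0, 0, -2.2, 0, 0, 0, 0], [0, 0, -3.2, 0, 0, 0, 0], [0, 0, -4.4, 0, 0, 0, 0], [0, 0, -5.6, 0, 0, 0, 0], [0, 0, -7, 0, 0, 0, 0], [0, 0, -9, 0, 0, 0, 0], [0, 0, -11, 0, 0, 0, 0], [0, 0, -13, 0, 0, 0, 0], [0, 0, -15, 0, 0, 0, 0], [0, 0, -15, 0, 0, 0, 0], [0, 0, -15, 0, 0, 0, 0]]]'

```text
clock: 8.47
tool_pos: [0.5405, 0.1806, 0.274]
orientation: [-179.8, 0.1, -91.8]
force: [0.3, -0.4, -0.4]
opening: 0.0328
gripper_force: 30.0
```

```bash
python3 g.py h1,.272; python3 - <<'E'
from h import *
print(get_obs()["force"],get_obs()["opening"])
for i,n in enumerate(("side","wrist")):
    s=snapshot(n);f=s["frame"]
    cv2.imwrite(f"pics/l{n}.png",f[:,:,::-1])
a=cv2.imread("pics/lside.png")[120:340,180:400];b=cv2.imread("pics/lwrist.png")[100:420,80:480]
cv2.imwrite("pics/l1.png",np.hstack([cv2.resize(a,(400,400)),cv2.resize(b,(400,320))[:,:] if 0 else cv2.resize(b,(400,400))]))
E
```

```text
h1,.272 xyz cm [[43.16  9.06  0.07]] turn 39.34 pos [0.5405 0.1806 0.274 ] [-1.7982e+02  1.4000e-01 -9.1760e+01] t 8.4667
[ 0.34055875 -0.40861883 -0.3882534 ] 0.032789328860833446
```

View pics/l1.png

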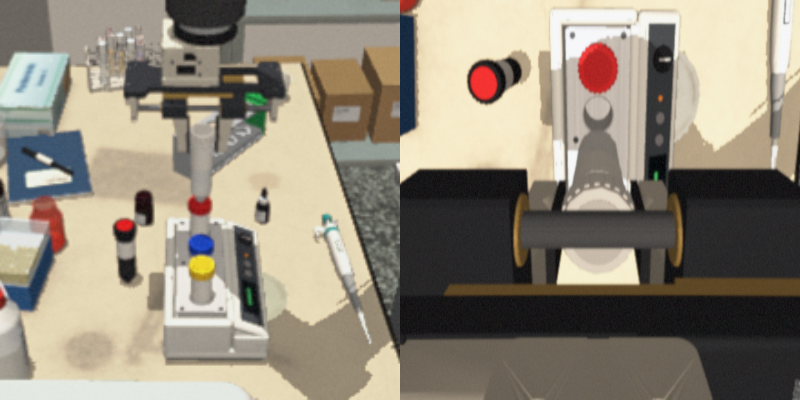

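The white tube is out of its well and hangs upright in the fingers: upper body at (203,150) in the left half, gripped cap at (600,240) in the right half. Now to the first hole.

play_rows --commands '[[[3.6, 0.8, 0, 0, 0, 3.3, 0], [7.2, 1.5, 0, 0, 0, 6.6, 0], [10.8, 2.3, 0, 0, 0, 9.8, 0], [14.4, 3, 0, 0, 0, 13.1, 0], [18, 3.8, 0, 0, 0, 16.4, 0], [21.6, 4.5, 0, 0, 0, 19.7, 0], [25.2, 5.3, 0, 0, 0, 22.9, 0], [28.8, 6, 0, 0, 0, 26.2, 0], [32.4, 6.8, 0, 0, 0, 29.5, 0], [36, 7.5, 0, 0, 0, 32.8, 0], [39, 8.2, 0, 0, 0, 35.5, 0], [41.5, 8.7, 0, 0, 0, 37.8, 0], [43.2, 9.1, 0, 0, 0, 39.3, 0], [43.2, 9.1, 0, 0, 0, 39.3, 0], [43.2, 9.1, 0, 0, 0, 39.3, 0], [43.2, 9.1, 0, 0, 0, 39.3, 0], [43.2, 9.1, 4, 0, 0, 39.3, 0], [43.2, 9.1, 7, 0, 0, 39.3, 0], [43.2, 9.1, 8, 0, 0, 39.3, 0], [43.2, 9.1, 8, 0, 0, 39.3, 0]]]'

```text
clock: 10.23
tool_pos: [0.4342, -0.2477, 0.1892]
orientation: [179.7, -0.2, -131.0]
force: [-0.3, -0.7, -0.5]
opening: 0.033
gripper_force: 30.0
```

```bash
python3 g.py h1,.0945; python3 - <<'E'
from h import *
s=snapshot("side");f=s["frame"][80:280,200:420];w=snapshot("wrist")["frame"][80:420,80:480]
cv2.imwrite("pics/l2.png",np.hstack([cv2.resize(f,(400,400)),cv2.resize(w,(400,400))])[:,:,::-1])
E
```

```text
h1,.0945 xyz cm [[-0.16 -0.26  9.47]] turn 0.11 pos [ 0.4342 -0.2477  0.1892] [ 1.7973e+02 -1.5000e-01 -1.3099e+02] t 10.2333
```

View pics/l2.png

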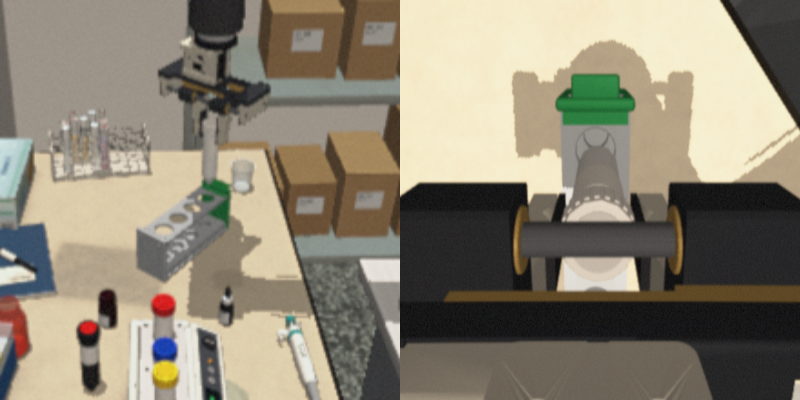

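The tube hangs over hole 1, next to the green end: tip at (210,180) on the left, hole rim at (597,140) on the right. I'll settle for a moment and correct the offset.

play_rows --commands '[[[-0.1, -0.2, 0, 0, 0, 0, 0], [-0.1, -0.2, 0, 0, 0, 0, 0], [-0.1, -0.2, 0, 0, 0, 0, 0], [-0.1, -0.2, 0, 0, 0, 0, 0]]]'

```text
clock: 10.67
tool_pos: [0.4383, -0.2494, 0.1924]
orientation: [-179.9, 0.0, -131.1]
force: [0.0, 0.4, 0.3]
opening: 0.0331
gripper_force: 30.0
```

```bash
python3 g.py h1,.0945;python3 - <<'E'
from h import *
import time
s=snapshot("wrist");print(get_obs()["tool_pos"],get_obs()["clock"]);snapshot("side");print(get_obs()["tool_pos"])
E
```

```text
h1,.0945 xyz cm [[0.01 0.22 9.79]] turn 0.04 pos [ 0.4383 -0.2494  0.1924] [-1.7993e+02  4.0000e-02 -1.3106e+02] t 10.6667
[ 0.43808261 -0.24944859  0.1922368 ] 10.7167
[ 0.43796339 -0.24944426  0.19204704]
```

play_rows --commands '[[[0, 0.2, 0.5, 0, 0, 0, 0], [0, 0.2, 1, 0, 0, 0, 0], [0, 0.2, 1.5, 0, 0, 0, 0], [0, 0.2, 2, 0, 0, 0, 0], [0, 0.2, 2.6, 0, 0, 0, 0], [0, 0.2, 3.2, 0, 0, 0, 0], [0, 0.2, 3.9, 0, 0, 0, 0], [0, 0.2, 4.6, 0, 0, 0, 0], [0, 0.2, 5.3, 0, 0, 0, 0], [0, 0.2, 6, 0, 0, 0, 0], [0, 0.2, 6.7, 0, 0, 0, 0], [0, 0.2, 7.4, 0, 0, 0, 0], [0, 0.2, 8, 0, 0, 0, 0], [0, 0.2, 8.5, 0, 0, 0, 0], [0, 0.2, 9, 0, 0, 0, 0], [0, 0.2, 9.2, 0, 0, 0, 0], [0, 0.2, 9.2, 0, 0, 0, 0], [0, 0.2, 9.2, 0, 0, 0, 0], [0, 0.2, 9.2, 0, 0, 0, 0]]]'

```text
clock: 12.35
tool_pos: [0.4366, -0.2481, 0.0999]
orientation: [-180.0, 0.0, -131.1]
force: [-0.4, 0.3, -1.1]
opening: 0.0334
gripper_force: 30.0
```

```bash
python3 g.py h1,.0945;python3 - <<'E'
from h import *
print(get_obs()["force"],get_obs()["moment"],get_obs()["opening"])
E
```

```text
h1,.0945 xyz cm [[-0.01 -0.01  0.54]] turn 0.04 pos [ 0.4366 -0.2481  0.0999] [-1.7997e+02  1.0000e-02 -1.3106e+02] t 12.35
[-0.42497193  0.33459479 -1.13916291] [ 0.12398281 -0.09812071  0.01253184] 0.03344967475457464
```

Free descent, with no contact so far. I'll ease down the last 5–6 mm.

play_rows --commands '[[[0, 0, 0.2, 0, 0, 0, 0], [0, 0, 0.35, 0, 0, 0, 0], [0, 0, 0.5, 0, 0, 0, 0], [0, 0, 0.55, 0, 0, 0, 0], [0, 0, 0.55, 0, 0, 0, 0], [0, 0, 0.55, 0, 0, 0, 0]]]'

```text
clock: 12.85
tool_pos: [0.4365, -0.2481, 0.0944]
orientation: [-180.0, 0.0, -131.1]
force: [-1.3, 1.3, 4.0]
opening: 0.0329
gripper_force: 30.0
```

Light contact (4 N) at the expected height, so it is home. Release and rise.

play_rows --commands '[[[0, 0, 0, 0, 0, 0, 1], [0, 0, 0, 0, 0, 0, 1], [0, 0, 0, 0, 0, 0, 1], [0, 0, 0, 0, 0, 0, 1], [0, 0, 0, 0, 0, 0, 1], [0, 0, 0, 0, 0, 0, 1], [0, 0, -2, 0, 0, 0, 1], [0, 0, -5, 0, 0, 0, 1], [0, 0, -9, 0, 0, 0, 1], [0, 0, -13, 0, 0, 0, 1], [0, 0, -15, 0, 0, 0, 1], [0, 0, -15, 0, 0, 0, 1], [0, 0, -15, 0, 0, 0, 1]]]'

```text
clock: 13.93
tool_pos: [0.4369, -0.2481, 0.2454]
orientation: [-179.9, 0.1, -131.1]
force: [0.3, 0.0, -0.8]
opening: 0.0874
gripper_force: 0.0
```

```bash
python3 g.py y,.24; python3 - <<'E'
from h import *
f=snapshot("side")["frame"][80:280,200:420];w=snapshot("wrist")["frame"]
cv2.imwrite("pics/l3.png",np.hstack([cv2.resize(f,(400,400)),cv2.resize(w,(400,400))])[:,:,::-1])
E
```

```text
y,.24 xyz cm [[-45.86  25.85   0.57]] turn -39.37 pos [ 0.4369 -0.2481  0.2454] [-1.7985e+02  1.1000e-01 -1.3107e+02] t 13.9333
```

View pics/l3.png

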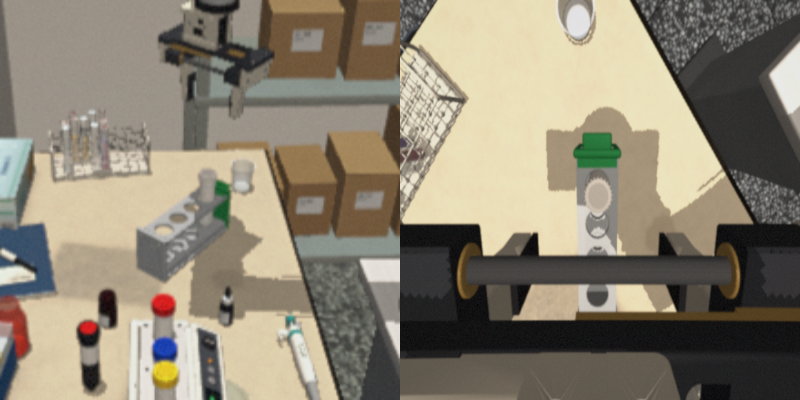

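The white tube stands upright in hole 1 at the green end: (208,180) on the left, cap (597,190) on the right. Now for the yellow.

play_rows --commands '[[[-45.9, 25.9, 0, 0, 0, -39.4, 1], [-45.9, 25.9, 0, 0, 0, -39.4, 1], [-45.9, 25.9, 0, 0, 0, -39.4, 1], [-45.9, 25.9, 0, 0, 0, -39.4, 1], [-45.9, 25.9, 0, 0, 0, -39.4, 1], [-45.9, 25.9, 0, 0, 0, -39.4, 1], [-45.9, 25.9, 0, 0, 0, -39.4, 1], [-45.9, 25.9, 0, 0, 0, -39.4, 1], [-45.9, 25.9, 0, 0, 0, -39.4, 1], [-45.9, 25.9, 0, 0, 0, -39.4, 1], [-45.9, 25.9, 0, 0, 0, -39.4, 1], [-45.9, 25.9, 0, 0, 0, -39.4, 1], [-45.9, 25.9, 0, 0, 0, -39.4, 1], [-45.9, 25.9, 0, 0, 0, -39.4, 1], [-45.9, 25.9, 0, 0, 0, -39.4, 1], [-45.9, 25.9, 3, 0, 0, -39.4, 1], [-45.9, 25.9, 5, 0, 0, -39.4, 1], [-45.9, 25.9, 5, 0, 0, -39.4, 1], [-45.9, 25.9, 5, 0, 0, -39.4, 1], [-45.9, 25.9, 5, 0, 0, -39.4, 1]]]'

```text
clock: 15.7
tool_pos: [0.5431, 0.2676, 0.1951]
orientation: [-179.9, -0.0, -91.7]
force: [-0.3, 0.0, 0.2]
opening: 0.0878
gripper_force: 0.0
```

```bash
python3 g.py y,.122
```

```text
y,.122 xyz cm [[ 0.01 -0.01  7.31]] turn 0.01 pos [0.5431 0.2676 0.1951] [-179.95   -0.    -91.69] t 15.7
```

play_rows --commands '[[[0, 0, 3, 0, 0, 0, 1], [0, 0, 6, 0, 0, 0, 1], [0, 0, 7.3, 0, 0, 0, 1], [0, 0, 7.3, 0, 0, 0, 1], [0, 0, 7.3, 0, 0, 0, 1], [0, 0, 7.3, 0, 0, 0, 0], [0, 0, 7.3, 0, 0, 0, 0], [0, 0, 7.3, 0, 0, 0, 0], [0, 0, 7.3, 0, 0, 0, 0], [0, 0, 7.3, 0, 0, 0, 0], [0, 0, 7.3, 0, 0, 0, 0], [0, 0, 7.3, 0, 0, 0, 0], [0, 0, 7.3, 0, 0, 0, 0], [0, 0, 7.3, 0, 0, 0, 0], [0, 0, 7.3, 0, 0, 0, 0], [0, 0, 7.3, 0, 0, 0, 0], [0, 0, 7.3, 0, 0, 0, 0]]]'

```text
clock: 17.12
tool_pos: [0.5425, 0.2681, 0.121]
orientation: [180.0, -0.0, -91.7]
force: [-0.5, 0.2, 0.2]
opening: 0.033
gripper_force: 30.0
```

play_rows --commands '[[[0, 0, -0.5, 0, 0, 0, 0], [0, 0, -1.2, 0, 0, 0, 0], [0, 0, -2.2, 0, 0, 0, 0], [0, 0, -3.2, 0, 0, 0, 0], [0, 0, -4.4, 0, 0, 0, 0], [0, 0, -5.6, 0, 0, 0, 0], [0, 0, -7, 0, 0, 0, 0], [0, 0, -9, 0, 0, 0, 0], [0, 0, -11, 0, 0, 0, 0], [0, 0, -13, 0, 0, 0, 0], [0, 0, -15, 0, 0, 0, 0], [0, 0, -15, 0, 0, 0, 0], [0, 0, -15, 0, 0, 0, 0]]]'

```text
clock: 18.2
tool_pos: [0.5431, 0.2686, 0.2736]
orientation: [-179.8, 0.2, -91.7]
force: [0.1, 1.1, -0.7]
opening: 0.0332
gripper_force: 30.0
```

```bash
python3 g.py h2,.272; python3 -c "
from h import *
s=snapshot('wrist')
print(capc(s))"
```

```text
h2,.272 xyz cm [[4.856e+01 6.340e+00 1.000e-02]] turn 39.43 pos [0.5431 0.2686 0.2736] [-1.7983e+02  1.6000e-01 -9.1670e+01] t 18.2
{'red': [(155.6, 66.2, 28.4, 31.9), (278.6, 41.7, 41.2, 48.8), (62.1, 10.7, 26.3, 78.8)], 'yellow': [(277.4, 306.6, 18.8, 69.2), (277.6, 255.8, 29.5, 73.7)], 'blue': [(278.2, 153.3, 36.7, 37.3)]}
```

play_rows --commands '[[[3.6, 0.5, 0, 0, 0, 2.9, 0], [7.2, 0.9, 0, 0, 0, 5.8, 0], [10.8, 1.4, 0, 0, 0, 8.8, 0], [14.4, 1.9, 0, 0, 0, 11.7, 0], [18, 2.3, 0, 0, 0, 14.6, 0], [21.6, 2.8, 0, 0, 0, 17.5, 0], [25.2, 3.3, 0, 0, 0, 20.4, 0], [28.8, 3.7, 0, 0, 0, 23.4, 0], [32.4, 4.2, 0, 0, 0, 26.3, 0], [36, 4.7, 0, 0, 0, 29.2, 0], [39.6, 5.2, 0, 0, 0, 32.1, 0], [43.2, 5.6, 0, 0, 0, 35, 0], [46, 6, 0, 0, 0, 37.3, 0], [48, 6.3, 0, 0, 0, 39, 0], [48.5, 6.3, 0, 0, 0, 39.4, 0], [48.5, 6.3, 0, 0, 0, 39.4, 0], [48.5, 6.3, 0, 0, 0, 39.4, 0], [48.5, 6.3, 0, 0, 0, 39.4, 0], [48.5, 6.3, 0, 0, 0, 39.4, 0], [48.5, 6.3, 0, 0, 0, 39.4, 0]]]'

```text
clock: 19.92
tool_pos: [0.4657, -0.214, 0.2711]
orientation: [-180.0, 0.0, -131.0]
force: [0.2, -0.3, 0.1]
opening: 0.0331
gripper_force: 30.0
```

```bash
python3 g.py h2,.094
```

```text
h2,.094 xyz cm [[ 0.09 -0.06 17.71]] turn 0.12 pos [ 0.4657 -0.214   0.2711] [-180.      0.   -130.98] t 19.9167
```

play_rows --commands '[[[0.1, -0.1, 2, 0, 0, 0.1, 0], [0.1, -0.1, 4, 0, 0, 0.1, 0], [0.1, -0.1, 6, 0, 0, 0.1, 0], [0.1, -0.1, 7.5, 0, 0, 0.1, 0], [0.1, -0.1, 8.3, 0, 0, 0.1, 0], [0.1, -0.1, 9, 0, 0, 0.1, 0], [0.1, -0.1, 9.7, 0, 0, 0.1, 0], [0.1, -0.1, 10.4, 0, 0, 0.1, 0], [0.1, -0.1, 11.1, 0, 0, 0.1, 0], [0.1, -0.1, 11.8, 0, 0, 0.1, 0], [0.1, -0.1, 12.5, 0, 0, 0.1, 0], [0.1, -0.1, 13.3, 0, 0, 0.1, 0], [0.1, -0.1, 14.1, 0, 0, 0.1, 0], [0.1, -0.1, 14.9, 0, 0, 0.1, 0], [0.1, -0.1, 15.7, 0, 0, 0.1, 0], [0.1, -0.1, 16.4, 0, 0, 0.1, 0], [0.1, -0.1, 17, 0, 0, 0.1, 0], [0.1, -0.1, 17.2, 0, 0, 0.1, 0], [0.1, -0.1, 17.2, 0, 0, 0.1, 0], [0.1, -0.1, 17.2, 0, 0, 0.1, 0]]]'

```text
clock: 21.58
tool_pos: [0.4657, -0.2163, 0.0991]
orientation: [-180.0, -0.0, -131.2]
force: [0.6, -0.2, -0.3]
opening: 0.0334
gripper_force: 30.0
```

```bash
python3 g.py h2,.094
```

```text
h2,.094 xyz cm [[-0.09  0.09  0.51]] turn -0.06 pos [ 0.4657 -0.2163  0.0991] [-1.8000e+02 -1.0000e-02 -1.3116e+02] t 21.5833
```

play_rows --commands '[[[-0.1, 0.1, 0.2, 0, 0, 0, 0], [-0.1, 0.1, 0.35, 0, 0, 0, 0], [-0.1, 0.1, 0.5, 0, 0, 0, 0], [-0.1, 0.1, 0.55, 0, 0, 0, 0], [-0.1, 0.1, 0.55, 0, 0, 0, 0], [-0.1, 0.1, 0.55, 0, 0, 0, 0]]]'

```text
clock: 22.08
tool_pos: [0.4657, -0.2148, 0.0939]
orientation: [-180.0, 0.0, -131.2]
force: [-0.9, 0.2, 4.1]
opening: 0.0331
gripper_force: 30.0
```

play_rows --commands '[[[0, 0, 0, 0, 0, 0, 1], [0, 0, 0, 0, 0, 0, 1], [0, 0, 0, 0, 0, 0, 1], [0, 0, 0, 0, 0, 0, 1], [0, 0, 0, 0, 0, 0, 1], [0, 0, 0, 0, 0, 0, 1], [0, 0, -2, 0, 0, 0, 1], [0, 0, -5, 0, 0, 0, 1], [0, 0, -9, 0, 0, 0, 1], [0, 0, -13, 0, 0, 0, 1], [0, 0, -15, 0, 0, 0, 1], [0, 0, -15, 0, 0, 0, 1], [0, 0, -15, 0, 0, 0, 1]]]'

```text
clock: 23.17
tool_pos: [0.4661, -0.2148, 0.245]
orientation: [-179.9, 0.1, -131.2]
force: [-0.0, 0.3, -0.3]
opening: 0.0874
gripper_force: 0.0
```

```bash
python3 g.py r,.24; python3 - <<'E'
from h import *
w=snapshot("wrist");c=capc(w);print(c)
for y in c["yellow"]: print(plane(w,[y[:2]],.124).round(4))
E
```

```text
r,.24 xyz cm [[-31.24  17.6    0.52]] turn -39.47 pos [ 0.4661 -0.2148  0.245 ] [-1.7986e+02  1.2000e-01 -1.3117e+02] t 23.1667
{'red': [], 'yellow': [(278.0, 202.7, 36.2, 36.3)], 'blue': []}
[[ 0.4645 -0.2157  0.124 ]]
```

Yellow is in hole 2, with its cap measured 1.3 mm from the hole axis. Next is the red tube in the heater.

play_rows --commands '[[[-31.2, 17.6, 0, 0, 0, -39.5, 1], [-31.2, 17.6, 0, 0, 0, -39.5, 1], [-31.2, 17.6, 0, 0, 0, -39.5, 1], [-31.2, 17.6, 0, 0, 0, -39.5, 1], [-31.2, 17.6, 0, 0, 0, -39.5, 1], [-31.2, 17.6, 0, 0, 0, -39.5, 1], [-31.2, 17.6, 0, 0, 0, -39.5, 1], [-31.2, 17.6, 0, 0, 0, -39.5, 1], [-31.2, 17.6, 0, 0, 0, -39.5, 1], [-31.2, 17.6, 0, 0, 0, -39.5, 1], [-31.2, 17.6, 0, 0, 0, -39.5, 1], [-31.2, 17.6, 0, 0, 0, -39.5, 1], [-31.2, 17.6, 3, 0, 0, -39.5, 1], [-31.2, 17.6, 5, 0, 0, -39.5, 1], [-31.2, 17.6, 5, 0, 0, -39.5, 1], [-31.2, 17.6, 5, 0, 0, -39.5, 1], [-31.2, 17.6, 5, 0, 0, -39.5, 1]]]'

```text
clock: 24.63
tool_pos: [0.539, 0.1353, 0.1948]
orientation: [-179.9, 0.0, -91.7]
force: [0.8, -0.2, 0.1]
opening: 0.0881
gripper_force: 0.0
```

```bash
python3 g.py r,.122
```

```text
r,.122 xyz cm [[-0.09 -0.02  7.28]] turn -0.01 pos [0.539  0.1353 0.1948] [-179.93    0.    -91.71] t 24.6333
```

play_rows --commands '[[[-0.1, 0, 3, 0, 0, 0, 1], [-0.1, 0, 6, 0, 0, 0, 1], [-0.1, 0, 7.3, 0, 0, 0, 1], [-0.1, 0, 7.3, 0, 0, 0, 1], [-0.1, 0, 7.3, 0, 0, 0, 1], [-0.1, 0, 7.3, 0, 0, 0, 0], [-0.1, 0, 7.3, 0, 0, 0, 0], [-0.1, 0, 7.3, 0, 0, 0, 0], [-0.1, 0, 7.3, 0, 0, 0, 0], [-0.1, 0, 7.3, 0, 0, 0, 0], [-0.1, 0, 7.3, 0, 0, 0, 0], [-0.1, 0, 7.3, 0, 0, 0, 0], [-0.1, 0, 7.3, 0, 0, 0, 0], [-0.1, 0, 7.3, 0, 0, 0, 0], [-0.1, 0, 7.3, 0, 0, 0, 0], [-0.1, 0, 7.3, 0, 0, 0, 0], [-0.1, 0, 7.3, 0, 0, 0, 0]]]'

```text
clock: 26.05
tool_pos: [0.5384, 0.1369, 0.1205]
orientation: [180.0, -0.0, -91.7]
force: [-0.7, -0.3, 0.6]
opening: 0.033
gripper_force: 30.0
```

play_rows --commands '[[[0, 0, -0.5, 0, 0, 0, 0], [0, 0, -1.2, 0, 0, 0, 0], [0, 0, -2.2, 0, 0, 0, 0], [0, 0, -3.2, 0, 0, 0, 0], [0, 0, -4.4, 0, 0, 0, 0], [0, 0, -5.6, 0, 0, 0, 0], [0, 0, -7, 0, 0, 0, 0], [0, 0, -9, 0, 0, 0, 0], [0, 0, -11, 0, 0, 0, 0], [0, 0, -13, 0, 0, 0, 0], [0, 0, -15, 0, 0, 0, 0], [0, 0, -15, 0, 0, 0, 0], [0, 0, -15, 0, 0, 0, 0]]]'

```text
clock: 27.13
tool_pos: [0.539, 0.1372, 0.273]
orientation: [-179.8, 0.1, -91.7]
force: [0.1, 0.6, -1.2]
opening: 0.0331
gripper_force: 30.0
```

```bash
python3 g.py h3,.272; python3 -c "
from h import *
s=snapshot('wrist')
print(capc(s))"
```

```text
h3,.272 xyz cm [[3.202e+01 3.520e+00 1.000e-02]] turn 39.44 pos [0.539  0.1372 0.273 ] [-1.7981e+02  1.3000e-01 -9.1660e+01] t 27.1333
{'red': [(277.7, 306.5, 18.6, 67.3), (277.3, 255.4, 31.4, 73.5), (168.1, 208.5, 24.7, 26.9), (67.6, 122.5, 48.2, 75.9)], 'yellow': [], 'blue': [(88.1, 188.7, 20.1, 110.5)]}
```

play_rows --commands '[[[3, 0.3, 0, 0, 0, 3.7, 0], [6, 0.7, 0, 0, 0, 7.4, 0], [9, 1, 0, 0, 0, 11.1, 0], [12, 1.3, 0, 0, 0, 14.8, 0], [15, 1.7, 0, 0, 0, 18.5, 0], [18, 2, 0, 0, 0, 22.2, 0], [21, 2.3, 0, 0, 0, 25.9, 0], [24, 2.6, 0, 0, 0, 29.6, 0], [27, 3, 0, 0, 0, 33.3, 0], [29.5, 3.2, 0, 0, 0, 36.3, 0], [31.2, 3.4, 0, 0, 0, 38.4, 0], [32, 3.5, 0, 0, 0, 39.4, 0], [32, 3.5, 0, 0, 0, 39.4, 0], [32, 3.5, 0, 0, 0, 39.4, 0], [32, 3.5, 0, 0, 0, 39.4, 0], [32, 3.5, 0, 0, 0, 39.4, 0], [32, 3.5, 0, 0, 0, 39.4, 0], [32, 3.5, 0, 0, 0, 39.4, 0]]]'

```text
clock: 28.68
tool_pos: [0.4943, -0.1813, 0.2706]
orientation: [-180.0, 0.0, -131.0]
force: [-0.0, -0.3, -0.5]
opening: 0.0332
gripper_force: 30.0
```

```bash
python3 g.py h3,.0935
```

```text
h3,.0935 xyz cm [[ 0.02 -0.05 17.71]] turn 0.11 pos [ 0.4943 -0.1813  0.2706] [-1.8000e+02  1.0000e-02 -1.3099e+02] t 28.6833
```

play_rows --commands '[[[0, 0, 2, 0, 0, 0, 0], [0, 0, 4, 0, 0, 0, 0], [0, 0, 6, 0, 0, 0, 0], [0, 0, 7.5, 0, 0, 0, 0], [0, 0, 8.3, 0, 0, 0, 0], [0, 0, 9, 0, 0, 0, 0], [0, 0, 9.7, 0, 0, 0, 0], [0, 0, 10.4, 0, 0, 0, 0], [0, 0, 11.1, 0, 0, 0, 0], [0, 0, 11.8, 0, 0, 0, 0], [0, 0, 12.5, 0, 0, 0, 0], [0, 0, 13.3, 0, 0, 0, 0], [0, 0, 14.1, 0, 0, 0, 0], [0, 0, 14.9, 0, 0, 0, 0], [0, 0, 15.7, 0, 0, 0, 0], [0, 0, 16.4, 0, 0, 0, 0], [0, 0, 17, 0, 0, 0, 0], [0, 0, 17.2, 0, 0, 0, 0], [0, 0, 17.2, 0, 0, 0, 0], [0, 0, 17.2, 0, 0, 0, 0]]]'

```text
clock: 30.35
tool_pos: [0.4942, -0.182, 0.0986]
orientation: [-180.0, -0.0, -131.1]
force: [-0.0, -0.0, -0.1]
opening: 0.0332
gripper_force: 30.0
```

```bash
python3 g.py h3,.0935
```

```text
h3,.0935 xyz cm [[-0.03 -0.01  0.51]] turn 0.04 pos [ 0.4942 -0.182   0.0986] [-1.7999e+02 -1.0000e-02 -1.3106e+02] t 30.35
```

play_rows --commands '[[[0, 0, 0.2, 0, 0, 0, 0], [0, 0, 0.35, 0, 0, 0, 0], [0, 0, 0.5, 0, 0, 0, 0], [0, 0, 0.55, 0, 0, 0, 0], [0, 0, 0.55, 0, 0, 0, 0], [0, 0, 0.55, 0, 0, 0, 0]]]'

```text
clock: 30.85
tool_pos: [0.4944, -0.182, 0.0934]
orientation: [-180.0, 0.0, -131.1]
force: [-0.8, 0.7, 3.4]
opening: 0.0332
gripper_force: 30.0
```

play_rows --commands '[[[0, 0, 0, 0, 0, 0, 1], [0, 0, 0, 0, 0, 0, 1], [0, 0, 0, 0, 0, 0, 1], [0, 0, 0, 0, 0, 0, 1], [0, 0, 0, 0, 0, 0, 1], [0, 0, 0, 0, 0, 0, 1], [0, 0, -2, 0, 0, 0, 1], [0, 0, -5, 0, 0, 0, 1], [0, 0, -9, 0, 0, 0, 1], [0, 0, -13, 0, 0, 0, 1], [0, 0, -15, 0, 0, 0, 1], [0, 0, -15, 0, 0, 0, 1], [0, 0, -15, 0, 0, 0, 1]]]'

```text
clock: 31.93
tool_pos: [0.4947, -0.1819, 0.2445]
orientation: [-179.9, 0.1, -131.1]
force: [-0.2, -0.4, -0.5]
opening: 0.0878
gripper_force: 0.0
```

```bash
python3 g.py b,.24; python3 - <<'E'
from h import *
w=snapshot("wrist");c=capc(w);print(c)
for y in c["yellow"]+c["red"]: print(plane(w,[y[:2]],.124).round(4))
E
```

```text
b,.24 xyz cm [[-33.7   23.1    0.47]] turn -39.37 pos [ 0.4947 -0.1819  0.2445] [-1.7987e+02  1.3000e-01 -1.3107e+02] t 31.9333
{'red': [(278.1, 202.1, 36.8, 37.5)], 'yellow': [(278.0, 154.2, 37.3, 37.7)], 'blue': []}
[[ 0.4653 -0.2147  0.124 ]]
[[ 0.4926 -0.1832  0.124 ]]
```

Red and yellow both stand on their hole axes. Last is the blue.

play_rows --commands '[[[-33.7, 23.1, 0, 0, 0, -39.4, 1], [-33.7, 23.1, 0, 0, 0, -39.4, 1], [-33.7, 23.1, 0, 0, 0, -39.4, 1], [-33.7, 23.1, 0, 0, 0, -39.4, 1], [-33.7, 23.1, 0, 0, 0, -39.4, 1], [-33.7, 23.1, 0, 0, 0, -39.4, 1], [-33.7, 23.1, 0, 0, 0, -39.4, 1], [-33.7, 23.1, 0, 0, 0, -39.4, 1], [-33.7, 23.1, 0, 0, 0, -39.4, 1], [-33.7, 23.1, 0, 0, 0, -39.4, 1], [-33.7, 23.1, 0, 0, 0, -39.4, 1], [-33.7, 23.1, 0, 0, 0, -39.4, 1], [-33.7, 23.1, 0, 0, 0, -39.4, 1], [-33.7, 23.1, 0, 0, 0, -39.4, 1], [-33.7, 23.1, 3, 0, 0, -39.4, 1], [-33.7, 23.1, 5, 0, 0, -39.4, 1], [-33.7, 23.1, 5, 0, 0, -39.4, 1], [-33.7, 23.1, 5, 0, 0, -39.4, 1], [-33.7, 23.1, 5, 0, 0, -39.4, 1]]]'

```text
clock: 33.57
tool_pos: [0.5421, 0.2234, 0.1945]
orientation: [-179.9, 0.0, -91.7]
force: [-0.2, 0.9, 0.7]
opening: 0.0876
gripper_force: 0.0
```

```bash
python3 g.py b,.122
```

```text
b,.122 xyz cm [[-0.05  0.02  7.25]] turn -0.0 pos [0.5421 0.2234 0.1945] [-1.7992e+02  2.0000e-02 -9.1700e+01] t 33.5667
```

play_rows --commands '[[[0, 0, 3, 0, 0, 0, 1], [0, 0, 6, 0, 0, 0, 1], [0, 0, 7.3, 0, 0, 0, 1], [0, 0, 7.3, 0, 0, 0, 1], [0, 0, 7.3, 0, 0, 0, 1], [0, 0, 7.3, 0, 0, 0, 0], [0, 0, 7.3, 0, 0, 0, 0], [0, 0, 7.3, 0, 0, 0, 0], [0, 0, 7.3, 0, 0, 0, 0], [0, 0, 7.3, 0, 0, 0, 0], [0, 0, 7.3, 0, 0, 0, 0], [0, 0, 7.3, 0, 0, 0, 0], [0, 0, 7.3, 0, 0, 0, 0], [0, 0, 7.3, 0, 0, 0, 0], [0, 0, 7.3, 0, 0, 0, 0], [0, 0, 7.3, 0, 0, 0, 0], [0, 0, 7.3, 0, 0, 0, 0]]]'

```text
clock: 34.98
tool_pos: [0.5413, 0.2239, 0.12]
orientation: [180.0, -0.0, -91.7]
force: [0.1, -0.4, -0.6]
opening: 0.0331
gripper_force: 30.0
```

play_rows --commands '[[[0, 0, -0.5, 0, 0, 0, 0], [0, 0, -1.2, 0, 0, 0, 0], [0, 0, -2.2, 0, 0, 0, 0], [0, 0, -3.2, 0, 0, 0, 0], [0, 0, -4.4, 0, 0, 0, 0], [0, 0, -5.6, 0, 0, 0, 0], [0, 0, -7, 0, 0, 0, 0], [0, 0, -9, 0, 0, 0, 0], [0, 0, -11, 0, 0, 0, 0], [0, 0, -13, 0, 0, 0, 0], [0, 0, -15, 0, 0, 0, 0], [0, 0, -15, 0, 0, 0, 0], [0, 0, -15, 0, 0, 0, 0]]]'

```text
clock: 36.07
tool_pos: [0.5418, 0.2243, 0.2725]
orientation: [-179.8, 0.1, -91.7]
force: [-0.1, 0.8, 0.2]
opening: 0.0331
gripper_force: 30.0
```

```bash
python3 g.py h4,.272; python3 -c "
from h import *
s=snapshot('wrist')
print(capc(s))"
```

```text
h4,.272 xyz cm [[37.33  0.77 -0.05]] turn 39.44 pos [0.5418 0.2243 0.2725] [-1.7983e+02  1.5000e-01 -9.1660e+01] t 36.0667
{'red': [(160.0, 117.9, 27.1, 30.0), (53.9, 38.4, 50.7, 89.4)], 'yellow': [], 'blue': [(277.6, 307.4, 20.9, 71.7), (277.5, 256.3, 27.8, 73.0), (77.2, 118.7, 21.2, 141.2)]}
```

play_rows --commands '[[[3.2, 0.1, 0, 0, 0, 3.4, 0], [6.4, 0.1, 0, 0, 0, 6.8, 0], [9.6, 0.2, 0, 0, 0, 10.1, 0], [12.8, 0.3, 0, 0, 0, 13.5, 0], [16, 0.3, 0, 0, 0, 16.9, 0], [19.2, 0.4, 0, 0, 0, 20.3, 0], [22.4, 0.5, 0, 0, 0, 23.7, 0], [25.6, 0.5, 0, 0, 0, 27, 0], [28.8, 0.6, 0, 0, 0, 30.4, 0], [32, 0.7, 0, 0, 0, 33.8, 0], [34.8, 0.7, 0, 0, 0, 36.8, 0], [36.5, 0.8, 0, 0, 0, 38.6, 0], [37.3, 0.8, 0, 0, 0, 39.4, 0], [37.3, 0.8, 0, 0, 0, 39.4, 0], [37.3, 0.8, 0, 0, 0, 39.4, 0], [37.3, 0.8, 0, 0, 0, 39.4, 0], [37.3, 0.8, 0, 0, 0, 39.4, 0], [37.3, 0.8, 0, 0, 0, 39.4, 0], [37.3, 0.8, 0, 0, 0, 39.4, 0]]]'

```text
clock: 37.7
tool_pos: [0.5226, -0.148, 0.2701]
orientation: [-180.0, 0.0, -131.0]
force: [0.0, -0.1, -0.4]
opening: 0.0331
gripper_force: 30.0
```

```bash
python3 g.py h4,.093
```

```text
h4,.093 xyz cm [[ 0.   -0.09 17.71]] turn 0.11 pos [ 0.5226 -0.148   0.2701] [-1.8000e+02  1.0000e-02 -1.3099e+02] t 37.7
```

play_rows --commands '[[[0, -0.1, 2, 0, 0, 0, 0], [0, -0.1, 4, 0, 0, 0, 0], [0, -0.1, 6, 0, 0, 0, 0], [0, -0.1, 7.5, 0, 0, 0, 0], [0, -0.1, 8.3, 0, 0, 0, 0], [0, -0.1, 9, 0, 0, 0, 0], [0, -0.1, 9.7, 0, 0, 0, 0], [0, -0.1, 10.4, 0, 0, 0, 0], [0, -0.1, 11.1, 0, 0, 0, 0], [0, -0.1, 11.8, 0, 0, 0, 0], [0, -0.1, 12.5, 0, 0, 0, 0], [0, -0.1, 13.3, 0, 0, 0, 0], [0, -0.1, 14.1, 0, 0, 0, 0], [0, -0.1, 14.9, 0, 0, 0, 0], [0, -0.1, 15.7, 0, 0, 0, 0], [0, -0.1, 16.4, 0, 0, 0, 0], [0, -0.1, 17, 0, 0, 0, 0], [0, -0.1, 17.2, 0, 0, 0, 0], [0, -0.1, 17.2, 0, 0, 0, 0], [0, -0.1, 17.2, 0, 0, 0, 0]]]'

```text
clock: 39.37
tool_pos: [0.5234, -0.1494, 0.0982]
orientation: [-180.0, -0.0, -131.1]
force: [0.5, -0.9, 0.2]
opening: 0.0331
gripper_force: 30.0
```

```bash
python3 g.py h4,.093; python3 -c "
from h import *
print(get_obs()['force'])"
```

```text
h4,.093 xyz cm [[-0.05  0.06  0.52]] turn 0.04 pos [ 0.5234 -0.1494  0.0982] [-179.99   -0.   -131.06] t 39.3667
[ 0.50630751 -0.87320401  0.22035119]
```

play_rows --commands '[[[0, 0.05, 0.2, 0, 0, 0, 0], [0, 0.05, 0.35, 0, 0, 0, 0], [0, 0.05, 0.5, 0, 0, 0, 0], [0, 0.05, 0.55, 0, 0, 0, 0], [0, 0.05, 0.55, 0, 0, 0, 0], [0, 0.05, 0.55, 0, 0, 0, 0]]]'

```text
clock: 39.87
tool_pos: [0.5231, -0.149, 0.0929]
orientation: [-180.0, 0.0, -131.1]
force: [-0.3, 0.3, 3.9]
opening: 0.033
gripper_force: 30.0
```

play_rows --commands '[[[0, 0, 0, 0, 0, 0, 1], [0, 0, 0, 0, 0, 0, 1], [0, 0, 0, 0, 0, 0, 1], [0, 0, 0, 0, 0, 0, 1], [0, 0, 0, 0, 0, 0, 1], [0, 0, 0, 0, 0, 0, 1], [0, 0, -2, 0, 0, 0, 1], [0, 0, -5, 0, 0, 0, 1], [0, 0, -9, 0, 0, 0, 1], [0, 0, -13, 0, 0, 0, 1], [0, 0, -17, 0, 0, 0, 1], [0, 0, -20, 0, 0, 0, 1], [0, 0, -20, 0, 0, 0, 1], [0, 0, -20, 0, 0, 0, 1], [0, 0, -20, 0, 0, 0, 1], [0, 0, -20, 0, 0, 0, 1]]]'

```text
clock: 41.2
tool_pos: [0.5221, -0.1489, 0.2912]
orientation: [179.9, -0.1, -131.1]
force: [-0.3, -0.3, -0.9]
opening: 0.0875
gripper_force: 0.0
```

```bash
python3 - <<'E'
from h import *
f=snapshot("side")["frame"][130:300,180:380];w=snapshot("wrist");c=capc(w);print(c,get_obs()["clock"])
for k in("yellow","red","blue"): 
  for y in c[k]: print(k,plane(w,[y[:2]],.124).round(4))
cv2.imwrite("pics/end.png",np.hstack([cv2.resize(f,(400,340)),cv2.resize(w["frame"],(400,340))])[:,:,::-1])
E
```

```text
{'red': [(276.2, 151.2, 32.5, 33.0)], 'yellow': [(276.2, 106.1, 32.9, 34.5)], 'blue': [(276.4, 194.2, 31.0, 31.3)]} 41.3
yellow [[ 0.4659 -0.2143  0.124 ]]
red [[ 0.4938 -0.1823  0.124 ]]
blue [[ 0.5221 -0.1495  0.124 ]]
```

View pics/end.png

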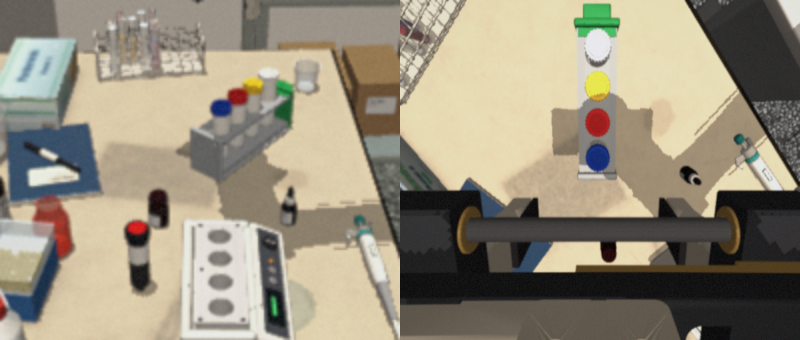

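The final picture shows white, yellow, red and blue upright from the green end (right half, (598,47) to (598,157)). The heater is empty and the other things are undisturbed, so I'm handing it in.

```bash
python3 -c "
from plant import *
print(close_job())"
```

```text
the job is handed in; nothing more can be done
None
```

The four tubes came out in order and stand in the rack white, yellow, red, blue from the green end, each lowered fully home and let go, and I handed the job in after about 41 s of the 128 s allowed; no verdict came back.

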